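# Centre a gear knob on the scanner turntable and start the scan

## Task

The gear-lever knob is standing off-centre on the little scanner turntable and wobbles. Nudge it with light taps of the fingertips, never lifting it, tipping it or knocking it off, until it stands upright with its collar inside the printed white circle; then, and not before, take the fingers off it, press the green scan button down and let it up again. Leave everything else where it is.

Things in the scene. Friction and masses are not known exactly. Their poses are not given: they have to be found in the camera images.
- gear_knob: Red gear-lever knob, 72 mm tall, 0.16-0.25 kg, upright on a brass boss 22 mm wide on which it rocks. Its widest part is a dark steel collar, 46 mm wide, 3 to 13 mm above the disc; ball on top 38 mm wide, centre 53 mm up; neck under 30 mm. Pushed at the collar it slides (friction under 2.5 N), pushed at the ball it tips instead. Over 8 N is too rough. Origin: centre of the boss's underside; z up.
- turntable_centre (a point): Centre of the top face of the turntable disc: black, 80 mm wide, 10 mm thick, its top 60 mm above the table; it is fixed and does not turn. A white circle 60 mm wide is printed concentrically on it. Under it is a round grey housing, 150 mm wide, 42 mm high. Free to reach from above and all sides.
- scan_button_top (a point): Centre of the top face of the green scan button, 36 mm across, its top 22 mm above the table, in a round black housing 52 mm wide fixed to the table, to the left or to the right of the turntable. It is pressed straight down and the point moves with it.
- scan_button (a joint): How far the scan button is pressed, m: 0 up, 0.006 fully down (about 4 N); a spring returns it. More than 0.004 counts as pressed.
- bearing: Bystander: steel ring bearing lying flat, 68 mm outside, 32 mm bore, 18 mm high; origin at the centre of its underside.
- wheel_nut: Bystander: steel flanged wheel nut, 42 mm across, 26 mm high; origin at the centre of its underside.
- piston_pin: Bystander: aluminium-coloured pin standing upright, 28 mm across, 60 mm high; origin at the centre of its underside.
- mug: Bystander: blue ceramic mug, 80 mm across, 90 mm high; origin at the centre of its underside.
- grease_jar: Bystander: white jar with a yellow cap, 64 mm across, 75 mm high; origin at the centre of its underside.
- screwdriver: Bystander: screwdriver with an orange handle, lying; origin near its middle.
- mouse: Bystander: black computer mouse, 100 x 58 x 30 mm; origin at the centre of its underside.
Things that resemble listed ones, but are neither listed nor needed, are in the scene too. What is shaped like the part that bears scan_button_top but red is not meant.

How it is judged:
On the way, in this order (a step that is already met when the one before it is completed fails the run):
1. the knob stands still and upright, centred within 7 mm, untouched (horizontal distance between gear_knob and turntable_centre below 0.007 m and angle between gear_knob's own z axis and vertical below 0.05 rad and z of gear_knob in the frame of turntable_centre between -0.003 and 0.003 m and linear speed of gear_knob below 0.01 m/s and contact force between the fingers and gear_knob below 0.05 N), for 0.3 s.
2. the scan button is pressed down (horizontal distance between gear_knob and turntable_centre below 0.007 m and value of joint scan_button above 0.004 m), for 0.05 s.
At the end, for the whole second after the job is handed in: The knob stands upright (within 3 degrees) and still on the disc, its axis within 7 mm of the disc's centre (collar inside the white circle), untouched, and the scan button is up again after being pressed (all of step 1 and value of joint scan_button below 0.0015 m).
It fails at once if the knob is lifted more than 8 mm off the disc (z of gear_knob in the frame of turntable_centre above 0.008 m).
It fails at once if the knob is tipped by more than 20 degrees or knocked off the disc (angle between gear_knob's own z axis and vertical above 0.35 rad or z of gear_knob in the frame of turntable_centre below -0.015 m).
It fails at once if the fingers push or squeeze the knob with more than 8 N (contact force between the fingers and gear_knob above 8 N).
It fails at once if the scan button is pressed before the knob is centred (not (horizontal distance between gear_knob and turntable_centre below 0.007 m) and value of joint scan_button above 0.003 m).
It fails at once if a bystander is moved by more than 20 mm (distance of any of bearing, wheel_nut, piston_pin, mug, grease_jar, screwdriver, mouse from where it was at the start of the episode above 0.02 m).
It also fails if it takes over 58 s, if anything falls off the work surface, if the arm or the gripper's body presses on something with over 40 N, if the wrist force passes 120 N, or if a joint passes its speed limit or range.

## Robot

A 6-joint arm with a two-finger parallel gripper is mounted at the origin on the work surface. World frame = base frame: x ahead of the robot, y to its left, z up, the work surface at z = 0. Lengths are in m, angles in rad, forces in N, time in s.
With the tool pointing down it reaches from about 0.35 to 0.775 m from the base axis. Payload 7.3 kg.
Tool frame: the origin (TCP) lies at the centre of the arm's flange, where the gripper is bolted on; the fingertips stand 178 mm ahead of it and the grasp point (between the pads) lies 159 mm ahead of it; z points along the fingers, y is the line along which they close (so a half turn about z gives the same grasp; the last joint's range is limited). The gripper opens to 92 mm and grips with 3 to 60 N. Pads are 19 mm wide; open, the fingers measure 130 mm over their backs; the gripper's body (75 mm by 190 mm) begins 47 mm behind the grasp point.
Start: joints at [1.174, 0.342, 1.524, -0, 1.275, -0.146], TCP at [0.13, 0.509, 0.405] pointing down, gripper open.
Joint ranges: [-2.53, 2.53], [-0.77, 2.02], [0.04, 2.7], [-1, 4.14], [0.28, 2.66], [-3.11, 3.11]. Speed limits (rad/s): [2.57, 2.57, 3.14, 3.14, 3.14, 3.14].

## Interface

Orientations are given as [roll, pitch, yaw] about the fixed x, y, z axes, in that order (R = Rz(yaw) Ry(pitch) Rx(roll)).
In Python, from cell import telemetry, vision, ticket gives the robot as it stands.
- The arm moves only by the shell command python3 -m crank 'ROWS' [FORCE]. ROWS is JSON, a list of rows, each a list of 5 numbers: the gripper command: -1 is shut, 1 is fully open, values between are in proportion, then the shift along the tool's x, y, z in mm, then the turn about the tool's z in rad. In form: [[fingers, dx, dy, dz, roll], ...]. A call has 1 to 12 rows; each row is the pose to reach, as a shift and turn from the pose commanded when the call began, along the tool's axes at that moment; what a row does not reach only later rows make up. A row lasts 1/12 s, in which the tool goes at most 41.7 mm and 7.16 degrees, less where a joint would pass 70% of its speed; a pose out of reach is approached as far as the arm can. A call with a gripper value outside its range is refused whole. The fingers move at their own pace and stop on an object; FORCE is the grip in N (left out, the last holds). Time passes only in rows, so rows that repeat a pose let the fingers close. It gives the time, the measured TCP pose, the force, the opening and the grip force at its end, in the units of the state.
- telemetry.observe(): the state, without advancing time (a new reading comes with each control period).
- vision.read_camera(name): name is "side" or "top"; returns (picture, depth): 400x640x3 uint8, red, green, blue; 400x640 float32, m along the optical axis (not along the pixel's ray), 0 where there is no reading.
- vision.get_calibration(name): a dict with "camera_matrix" (3x3 intrinsics, pixels), "rvec" (rotation vector, rad) and "tvec" (3), from world to camera coordinates, as OpenCV has them. Camera axes: x right, y down, z forward; pixel columns grow to the right and rows downward; lengths in m; the calibration is good to about 2 mm. A picture is of the moment at which its call begins. get_calibration takes no time and is no camera call.
- ticket.hand_in(): hands the job in; it is judged then, once.
The state is a dict: "time": time; "qpos": joint angles; "qvel": joint speeds; "joint_efforts": joint torques, N m; "tool_pos": TCP position; "tool_rot": TCP orientation; "contact_force": force on the tool from outside, world axes, zero at the start; "torque": the same for the moment, N m; "opening": finger opening in m; "grip_force": force on a finger pad.
Only numpy, scipy, OpenCV 4.12 (cv2) and the standard library are available. Lean on these libraries where they do the work, as an engineer would, in place of code of your own. Each camera call takes 0.05 s, during which the arm holds its last target. There are 200 camera calls.

## Working session

There is one attempt and no reset: what is moved stays moved. The work goes in short steps, Python scripts to look and compute and a shell command to move; the robot and the scene stay as the last step left them, time stands still between calls to the robot, and variables do not carry over. Pictures are saved under pics/ and viewed, at most 10 in all, crops included, and the job is handed in when it is done.

```bash
ls; mkdir -p pics; cat > h.py <<'E'
import numpy as np, cv2
from cell import telemetry, vision, ticket
def cal(n):
    c=vision.get_calibration(n); K=np.array(c["camera_matrix"],float); R=cv2.Rodrigues(np.array(c["rvec"],float))[0]; t=np.array(c["tvec"],float).ravel(); return K,R,t
def ray(n,u,v):
    K,R,t=cal(n); d=R.T@np.linalg.inv(K)@np.array([u,v,1.]); return -R.T@t,d
def onplane(n,u,v,z):
    o,d=ray(n,u,v); return o+d*(z-o[2])/d[2]
def proj(n,p):
    K,R,t=cal(n); q=K@(R@np.array(p,float)+t); return q[:2]/q[2]
def cloud(n,dep):
    K,R,t=cal(n); v,u=np.mgrid[:dep.shape[0],:dep.shape[1]]
    P=np.stack([(u-K[0,2])/K[0,0]*dep,(v-K[1,2])/K[1,1]*dep,dep],-1)
    return (P-t)@R
def save(n,img): cv2.imwrite("pics/"+n+".png",img[...,::-1])
E
python3 - <<'E'
from h import *
print(telemetry.observe())
for n in("top","side"):
    i,d=vision.read_camera(n); np.savez("%s0.npz"%n,i=i,d=d); save(n+"0",i)
    K,R,t=cal(n); print(n,K[0,0],-R.T@t,R[2])
E
```

```text
pics
{'time': 0.0, 'qpos': array([ 1.17399511e+00,  3.42714854e-01,  1.52501101e+00, -4.84368078e-05,
        1.27534949e+00, -1.46001576e-01]), 'qvel': array([-0.00050029,  0.00074352, -0.00019641, -0.00050909,  0.00133501,
        0.00131187]), 'joint_efforts': array([ 6.18354879e-04, -4.31246138e+01, -2.44215792e+01,  7.17390398e-02,
        5.62206935e-02, -1.13790604e-04]), 'tool_pos': array([0.13022895, 0.5084583 , 0.40405093]), 'tool_rot': array([-3.14011900e+00, -1.69883060e-04,  2.89080703e+00]), 'contact_force': array([ 0.78784684, -0.14908631, -0.24018553]), 'torque': array([ 0.03886227,  0.01957042, -0.01852964]), 'grip_force': 0.0, 'opening': 0.09187864252615568}
top 378.7693215459332 [ 0.44223244 -0.00302776  1.10697369] [ 0.12251353 -0.01022687 -0.99241415]
side 505.5605118403852 [ 0.23665393 -0.78757383  1.01906955] [ 0.2693649   0.60426588 -0.74987018]
```

View pics/top0.png

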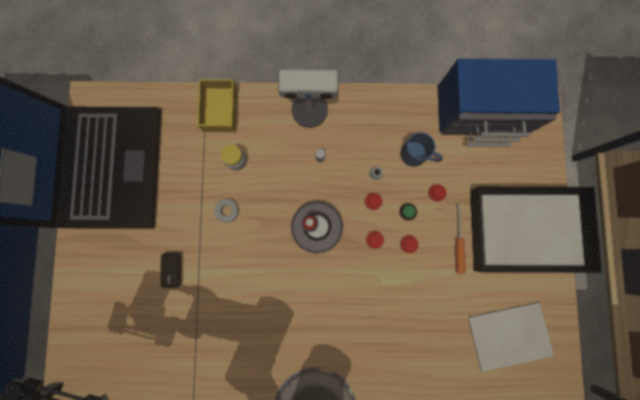

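View pics/side0.png

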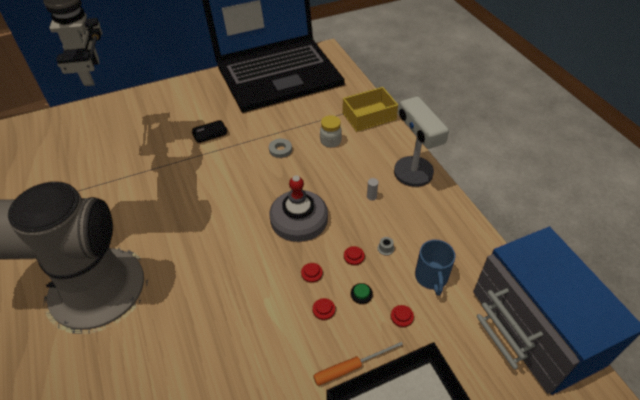

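The top view shows the turntable at (317,226) with the red knob leaning to its upper left at (311,223). The only green button is at (409,211). Four red buttons, at (373,201), (375,240), (409,244) and (437,192), surround it and are not meant. In the side view the green button is at (362,292) and the turntable at (299,212).

```bash
python3 - <<'E'
from h import *
Z={n:np.load(n+"0.npz") for n in("top","side")}
tiles=[]
for n,(u,v),(gu,gv) in(("top",(317,226),(409,211)),("side",(299,205),(362,292))):
    i=Z[n]["i"]; 
    row=[cv2.resize(i[y-28:y+28,x-35:x+35],(400,300),interpolation=cv2.INTER_CUBIC) for x,y in((u,v),(gu,gv))]
    tiles.append(np.hstack(row))
save("crop0",np.clip(np.vstack(tiles).astype(float)*1.6,0,255).astype(np.uint8))
for n in("top","side"):
    i,d=Z[n]["i"],Z[n]["d"]; hsv=cv2.cvtColor(i,cv2.COLOR_RGB2HSV); P=cloud(n,d)
    cx,cy=(317,226) if n=="top" else (299,205)
    # green
    m=cv2.inRange(hsv,(45,60,30),(90,255,255)); gx,gy=(409,211) if n=="top" else (362,292)
    w=np.zeros_like(m); w[gy-15:gy+15,gx-15:gx+15]=1; m=m*w
    c=cv2.moments(m,True); u,v=c["m10"]/c["m00"],c["m01"]/c["m00"]; print(n,"green",u,v,onplane(n,u,v,.022),np.median(P[m>0],0))
    w=np.zeros_like(m); w[cy-35:cy+35,cx-35:cx+35]=1
    r=((cv2.inRange(hsv,(0,120,50),(8,255,255))|cv2.inRange(hsv,(170,120,50),(180,255,255)))>0)&(w>0)
    ys,xs=np.nonzero(r); print("red",len(xs),xs.mean(),ys.mean(),xs.min(),xs.max(),ys.min(),ys.max(), onplane(n,xs.mean(),ys.mean(),.113),P[r][:,2].max())
    wh=(cv2.inRange(hsv,(0,0,120),(180,60,255))>0)&(w>0)
    ys,xs=np.nonzero(wh); print("white",len(xs),xs.min(),xs.max(),ys.min(),ys.max())
    # housing top points z .035-.048 within 90mm; disc z .055-.064
    for lo,hi in((.036,.047),(.056,.064)):
        s=(P[...,2]>lo)&(P[...,2]<hi)&(w>0)&(d>0); q=P[s]; 
        (c,rad)=cv2.minEnclosingCircle(q[:,:2].astype(np.float32)) if len(q) else (0,0); print(lo,len(q),q.mean(0),c,rad)
E
```

```text
top green 408.61654135338347 211.05263157894737 [ 0.55060274 -0.26910915  0.022     ] [ 0.55059385 -0.26913707  0.02415882]
red 83 309.32530120481925 222.66265060240963 303 315 215 229 [0.50976991 0.01535935 0.113     ] 0.13296189232346875
white 223 306 327 216 236
0.036 1262 [ 0.50358786 -0.00470724  0.04319856] (0.5049730539321899, -0.004717197269201279) 0.07365452498197556
0.056 357 [ 0.50299816 -0.01342173  0.06180188] (0.5052000880241394, -0.004066586494445801) 0.04002721607685089
side green 361.24285714285713 291.0047619047619 [ 0.55236483 -0.27163332  0.022     ] [ 0.55155408 -0.27248982  0.02392593]
red 219 296.21004566210047 188.28310502283105 289 302 178 198 [0.50812268 0.00249954 0.113     ] 0.13556204238225145
white 218 286 309 176 212
0.036 1133 [ 0.49996566 -0.0248333   0.04303495] (0.5060354471206665, -0.006817168556153774) 0.07398547977209091
0.056 372 [ 0.50290716 -0.01560928  0.06148532] (0.5057588219642639, -0.005513195879757404) 0.04107966274023056
```

View pics/crop0.png

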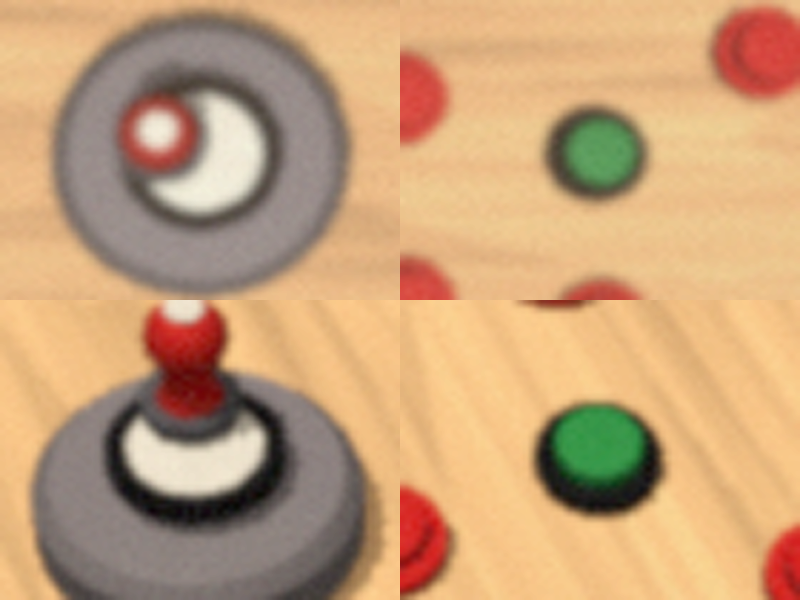

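The enlarged crop confirms the button: green top in a black round housing, with only red ones around it. The knob stands upright at the upper left of the white circle. I'll refine its axis and the offset now.

```bash
cat >> h.py <<'E'
def measure(show=None,C=None):
    "disc centre (white/black disc known radius) and knob axis from the point clouds of both views"
    out={}
    for n in("top","side"):
        i,d=vision.read_camera(n)
        if show: save(show+n,i)
        P=cloud(n,d); near=(np.hypot(P[...,0]-.505,P[...,1]+.005)<.075)&(d>0)
        hsv=cv2.cvtColor(i,cv2.COLOR_RGB2HSV)
        red=(cv2.inRange(hsv,(0,110,40),(9,255,255))|cv2.inRange(hsv,(168,110,40),(180,255,255)))>0
        # ball: sphere fit with fixed radius 19 mm to points above z=.100
        b=P[near&(P[...,2]>.102)&(P[...,2]<.14)]
        from scipy.optimize import least_squares
        f=least_squares(lambda c:np.linalg.norm(b-c,axis=1)-.019,[*b[:,:2].mean(0),.113],loss="soft_l1",f_scale=.002)
        r=red&near&(P[...,2]>.08)
        h=cv2.convexHull(np.argwhere(r)[:,::-1].astype(np.int32))
        (cu,cv_),rad=cv2.minEnclosingCircle(h)
        print(n,"sphere",f.x.round(4),len(b),"redcircle",round(cu,1),round(cv_,1),round(rad,1),onplane(n,cu,cv_,.113).round(4)[:2])
        out[n]=f.x
    return out
E
python3 - <<'E'
from h import *
measure()
print(proj("top",[.505,-.005,.06]),proj("side",[.505,-.005,.06]))
i=np.load("top0.npz")["i"]; hsv=cv2.cvtColor(i,cv2.COLOR_RGB2HSV)
# outer housing + white circle centres by ellipse
for n,c0 in(("top",(317,226)),("side",(299,212))):
    i=np.load(n+"0.npz")["i"]; g=cv2.cvtColor(i,cv2.COLOR_RGB2HSV)
    w=((g[...,1]<75)).astype(np.uint8); k=np.zeros_like(w); cv2.circle(k,c0,36,1,-1); w*=k
    cs=cv2.findContours(w,cv2.RETR_EXTERNAL,cv2.CHAIN_APPROX_NONE)[0]; c=max(cs,key=cv2.contourArea); e=cv2.fitEllipse(cv2.convexHull(c)); print(n,e,onplane(n,*e[0],.042))
    v=g[...,2]; wh=((v>110)&(g[...,1]<60)).astype(np.uint8)*k
    dk=((v<60)).astype(np.uint8)*k; ys,xs=np.nonzero(dk); print("dark",len(xs)); 
    if len(xs)>10:
        e=cv2.fitEllipse(cv2.convexHull(np.c_[xs,ys].astype(np.int32))); print(e,onplane(n,*e[0],.06))
E
```

```text
top sphere [0.5114 0.0153 0.1158] 164 redcircle 309.5 222.0 7.2 [0.5115 0.0149]
side sphere [0.513  0.0156 0.1165] 188 redcircle 295.5 187.6 10.6 [0.5074 0.0055]
[317.0285424  225.71973876] [297.13757472 205.01207465]
top ((316.59857177734375, 226.75759887695312), (51.11824035644531, 51.704307556152344), 5.787837028503418) [ 0.50315858 -0.00383816  0.042     ]
dark 98
((316.6534729003906, 225.61949157714844), (27.126100540161133, 27.43545913696289), 159.5532684326172) [ 0.50527299 -0.00396232  0.06      ]
side ((298.3392333984375, 215.19984436035156), (51.22957229614258, 58.133453369140625), 87.28044128417969) [ 0.50024036 -0.02276892  0.042     ]
dark 701
((299.2857666015625, 216.8644561767578), (49.59391403198242, 55.0202522277832), 78.38611602783203) [ 0.49552283 -0.04271125  0.06      ]
```

```bash
python3 -m crank '[[1,-492,-383,0,0.08],[1,-492,-383,0,0.08],[1,-492,-383,0,0.08],[1,-492,-383,0,0.08],[1,-492,-383,0,0.08],[1,-492,-383,0,0.08],[1,-492,-383,0,0.08],[1,-492,-383,0,0.08],[1,-492,-383,0,0.08],[1,-492,-383,0,0.08],[1,-492,-383,0,0.08],[1,-492,-383,0,0.08]]'; python3 -m crank '[[1,0,0,0,0],[1,0,0,0,0]]'
```

```text
time: 1.2
tool_pos: [0.437, 0.1111, 0.4048]
tool_rot: [3.141, 0.0, 2.81]
contact_force: [0.5, -0.2, -0.3]
opening: 0.0919
grip_force: 0.0
time: 1.37
tool_pos: [0.4371, 0.1115, 0.4043]
tool_rot: [-3.141, -0.001, 2.806]
contact_force: [-0.0, -0.2, -0.0]
opening: 0.092
grip_force: 0.0
```

```bash
python3 -m crank '[[1,-102,-66,0,0],[1,-102,-66,0,0],[1,-102,-66,0,0],[1,-102,-66,0,0],[1,-102,-66,40,0],[1,-102,-66,76,0],[1,-102,-66,76,0],[1,-102,-66,76,0]]'; cat >> h.py <<'E'
def delta(p):
    from scipy.spatial.transform import Rotation as Ro
    s=telemetry.observe(); R=Ro.from_euler("xyz",s["tool_rot"]).as_matrix()
    print("t",round(s["time"],2),"F",s["contact_force"].round(2),"pos",s["tool_pos"].round(4),"rows mm",(1000*R.T@(np.array(p)-s["tool_pos"])).round(1),"open",s["opening"])
E
python3 - <<'E'
from h import *
delta([.512,.0152,.247]); delta([.512,.0152,.247])
i,d=vision.read_camera("side"); save("a",cv2.resize(i[100:260,200:400],(800,640))[:600])
E
```

```text
time: 2.03
tool_pos: [0.5105, 0.019, 0.328]
tool_rot: [-3.141, -0.004, 2.812]
contact_force: [-0.7, -0.8, 1.0]
opening: 0.092
grip_force: 0.0
t 2.03 F [-0.75 -0.82  0.96] pos [0.5105 0.019  0.328 ] rows mm [-3.  -3.1 81. ] open 0.09204282751250988
t 2.03 F [-0.75 -0.82  0.96] pos [0.5105 0.019  0.328 ] rows mm [-3.  -3.1 81. ] open 0.09204282751250988
```

View pics/a.png

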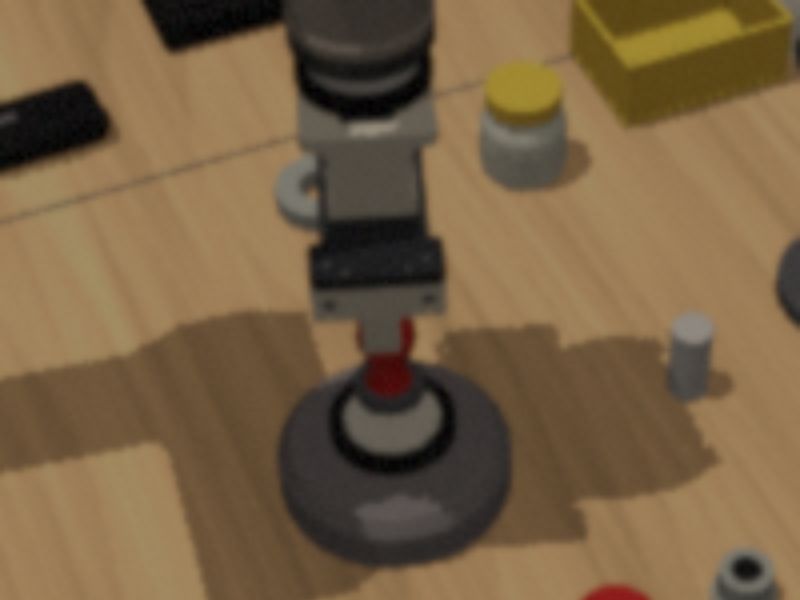

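The picture shows the open fingers above the knob. The near finger, at crop pixel (380,320), is in line with the ball at (385,335), and the knob stands upright, so I'll go down around it.

```bash
python3 -m crank '[[1,0,0,0,0],[1,-2,-2,30,0],[1,-2,-2,50,0],[1,-2,-2,60,0],[1,-2,-2,60,0]]'; python3 - <<'E'
from h import *
delta([.512,.0152,.247])
E
```

```text
time: 2.5
tool_pos: [0.5124, 0.0153, 0.2684]
tool_rot: [-3.141, -0.001, 2.811]
contact_force: [-1.2, -0.4, -0.1]
opening: 0.0917
grip_force: 0.0
t 2.5 F [-1.24 -0.39 -0.11] pos [0.5124 0.0153 0.2684] rows mm [ 0.3 -0.3 21.4] open 0.09174681163694394
```

```bash
python3 -m crank '[[1,0,0,8,0],[1,0,0,15,0],[1,0,0,19,0],[1,0,0,21,0],[1,0,0,21,0],[0.8,0,0,21,0],[0.65,0,0,21,0],[0.5,0,0,21,0],[0.4,0,0,21,0],[0.3,0,0,21,0],[0.3,0,0,21,0],[0.3,0,0,21,0]]' 3; python3 - <<'E'
from h import *
delta([.5053,-.0045,.247]); delta([.512,.0152,.247]); measure("b")
i=cv2.imread("pics/bside.png"); cv2.imwrite("pics/b.png",cv2.resize(i[150:250,240:365],(750,600),interpolation=cv2.INTER_CUBIC))
E
```

```text
time: 3.5
tool_pos: [0.5125, 0.0151, 0.2477]
tool_rot: [3.142, 0.0, 2.811]
contact_force: [0.3, 0.0, 0.1]
opening: 0.06
grip_force: 0.0
t 3.5 F [0.35 0.   0.07] pos [0.5125 0.0151 0.2477] rows mm [  0.5 -20.9   0.7] open 0.06002678460938076
t 3.5 F [0.35 0.   0.07] pos [0.5125 0.0151 0.2477] rows mm [ 0.5 -0.   0.7] open 0.06002678460938076h.py:28: RuntimeWarning: Mean of empty slice.
  f=least_squares(lambda c:np.linalg.norm(b-c,axis=1)-.019,[*b[:,:2].mean(0),.113],loss="soft_l1",f_scale=.002)
  ret = um.true_divide(
Traceback (most recent call last):
  File "h.py", line 28, in measure
    f=least_squares(lambda c:np.linalg.norm(b-c,axis=1)-.019,[*b[:,:2].mean(0),.113],loss="soft_l1",f_scale=.002)
ValueError: Initial guess is outside of provided bounds
```

```bash
python3 -m crank '[[0.3,0,-1,1,0],[0.3,0,-3,1,0],[0.3,0,-5,1,0],[0.3,0,-6,1,0],[0.3,0,-7,1,0],[0.3,0,-8,1,0],[0.3,0,-9,1,0],[0.3,0,-10,1,0],[0.3,0,-11,1,0],[0.3,0,-12,1,0],[0.3,0,-13,1,0],[0.3,0,-14,1,0]]'; python3 - <<'E'
from h import *
delta([.5053,-.0045,.247])
i,d=vision.read_camera("side"); save("b",cv2.resize(i[150:250,240:365],(750,600),interpolation=cv2.INTER_CUBIC))
E
```

```text
time: 4.55
tool_pos: [0.508, 0.0017, 0.2467]
tool_rot: [3.141, 0.0, 2.811]
contact_force: [-0.1, 0.6, 0.2]
opening: 0.0599
grip_force: 0.6
t 4.55 F [-0.08  0.63  0.16] pos [0.508  0.0017 0.2467] rows mm [ 0.5 -6.8 -0.3] open 0.05988159672798042
```

View pics/b.png

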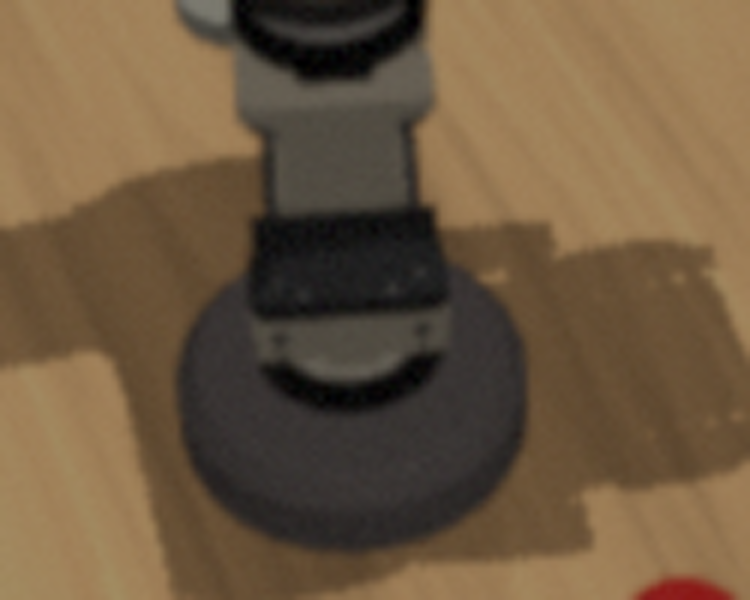

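The gripper hides the knob here, but the pad force of 0.6 N and the 14 mm travel against 7 mm of slack mean it is being pushed. I'll carry on slowly, back off 5 mm and raise.

```bash
python3 -m crank '[[0.3,0,-1,0,0],[0.3,0,-2,0,0],[0.3,0,-3,0,0],[0.3,0,-4,0,0],[0.3,0,-5,0,0],[0.3,0,-6,0,0],[0.3,0,-7,0,0],[0.3,0,-8,0,0],[0.3,0,-9,0,0],[0.3,0,-10,0,0],[0.3,0,-11,0,0],[0.3,0,-12,0,0]]'; python3 -m crank '[[0.3,0,-1,0,0],[0.3,0,-1.5,0,0],[0.3,0,-1.5,0,0],[0.3,0,1,0,0],[0.3,0,4,0,0],[0.3,0,6,0,0],[0.5,0,6,0,0],[0.7,0,6,0,0],[1,0,6,0,0],[1,0,6,0,0],[1,0,6,0,0]]'; python3 -m crank '[[1,0,0,-8,0],[1,0,0,-25,0],[1,0,0,-50,0],[1,0,0,-85,0],[1,40,0,-120,0],[1,80,0,-120,0],[1,120,0,-120,0],[1,150,0,-120,0],[1,150,0,-120,0]]'; python3 - <<'E'
from h import *
i,d=vision.read_camera("top"); save("c",np.vstack([np.clip(1.5*cv2.resize(q,(400,300),interpolation=cv2.INTER_CUBIC),0,255).astype(np.uint8) for q in (i[198:254,282:352],vision.read_camera("side")[0][177:233,264:334])]))
try: measure()
except Exception as e: print(e)
delta([.5053,-.0045,.247])
E
```

```text
time: 5.6
tool_pos: [0.504, -0.0096, 0.2467]
tool_rot: [3.142, -0.0, 2.811]
contact_force: [0.4, 1.8, -0.1]
opening: 0.0598
grip_force: 0.6
time: 6.52
tool_pos: [0.506, -0.0039, 0.2467]
tool_rot: [3.142, -0.0, 2.811]
contact_force: [0.3, 0.8, -0.0]
opening: 0.088
grip_force: 0.0
time: 7.27
tool_pos: [0.3585, 0.0464, 0.3668]
tool_rot: [-3.141, -0.004, 2.812]
contact_force: [0.7, 0.5, -0.9]
opening: 0.0917
grip_force: 0.0
top sphere [ 0.5045 -0.0048  0.116 ] 164 redcircle 317.0 225.4 6.5 [ 0.5026 -0.0047]
side sphere [ 0.5059 -0.0046  0.1165] 196 redcircle 296.6 194.3 10.8 [ 0.5017 -0.016 ]
t 7.47 F [ 0.15 -0.56 -0.19] pos [0.365  0.0447 0.3674] rows mm [-148.4   -1.   120.7] open 0.09194478715976219
```

View pics/c.png

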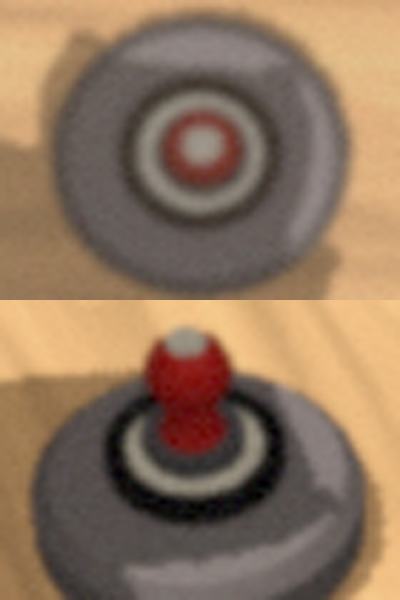

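The upper half (top view) shows the ball centred at (202,148) in an even white ring. The lower half (side view) shows the collar inside the white circle and the knob upright. It is about 1–2 mm off centre, so I'll move on to the button.

```bash
python3 -m crank '[[0,-278,-237,0,0],[-1,-278,-237,0,0],[-1,-278,-237,0,0],[-1,-278,-237,0,0],[-1,-278,-237,0,0],[-1,-278,-237,0,0],[-1,-278,-237,0,0],[-1,-278,-237,0,0],[-1,-278,-237,0,0],[-1,-278,-237,0,0],[-1,-278,-237,0,0],[-1,-278,-237,0,0]]'; python3 -m crank '[[-1,0,0,0,0],[-1,0,0,0,0]]'; python3 -c "
from h import *
delta([.551,-.270,.206])"
```

```text
time: 8.47
tool_pos: [0.5503, -0.2701, 0.3656]
tool_rot: [3.141, -0.002, 2.81]
contact_force: [-0.3, 0.4, -0.0]
opening: 0.0162
grip_force: 0.0
time: 8.63
tool_pos: [0.55, -0.2688, 0.3669]
tool_rot: [3.141, -0.0, 2.812]
contact_force: [-0.6, -0.5, -0.8]
opening: 0.0032
grip_force: 0.0
t 8.63 F [-0.64 -0.47 -0.78] pos [ 0.55   -0.2688  0.3669] rows mm [ -1.3  -0.9 160.9] open 0.0031861885635853927
```

```bash
python3 -m crank '[[-1,-1,-1,35,0],[-1,-1,-1,75,0],[-1,-1,-1,110,0],[-1,-1,-1,140,0],[-1,-1,-1,155,0],[-1,-1,-1,162,0],[-1,-1,-1,166,0],[-1,-1,-1,169,0],[-1,-1,-1,172,0],[-1,-1,-1,173,0],[-1,-1,-1,173,0],[-1,-1,-1,173,0]]'; python3 -m crank '[[-1,0,0,0.5,0],[-1,0,0,0.5,0]]'
```

```text
time: 9.63
tool_pos: [0.5511, -0.2708, 0.1948]
tool_rot: [-3.142, 0.002, 2.811]
contact_force: [0.6, 1.9, 3.2]
opening: 0.0009
grip_force: 1.8
time: 9.8
tool_pos: [0.5511, -0.2709, 0.1942]
tool_rot: [-3.142, 0.002, 2.811]
contact_force: [-0.1, 1.2, 7.3]
opening: 0.0005
grip_force: 3.3
```

The vertical force of 7.3 N, against about 4 N for full travel, shows the button is at its stop. I'll release it and check.

```bash
python3 -m crank '[[-1,0,0,-5,0],[-1,0,0,-15,0],[-1,0,0,-40,0],[-1,0,0,-80,0],[-1,0,0,-120,0],[-1,60,0,-140,0],[-1,100,0,-140,0],[-1,140,0,-140,0],[-1,140,0,-140,0],[-1,140,0,-140,0],[-1,140,0,-140,0]]'; python3 - <<'E'
from h import *
measure()
i,d=vision.read_camera("side"); P=cloud("side",d); print("button z",np.median(P[286:294,358:365,2]))
ti,td=vision.read_camera("top"); print("top",np.median(cloud("top",td)[209:214,406:411,2]))
save("d",cv2.resize(np.vstack([ti[130:280],i[100:350]])[:, 200:480],(560,600)))
E
```

```text
time: 10.72
tool_pos: [0.4179, -0.2255, 0.3342]
tool_rot: [-3.141, 0.002, 2.81]
contact_force: [0.2, -0.5, -1.1]
opening: 0.0007
grip_force: 0.0
top sphere [ 0.5044 -0.0053  0.1163] 164 redcircle 316.9 225.5 6.8 [ 0.5025 -0.0045]h.py:28: RuntimeWarning: Mean of empty slice.
  f=least_squares(lambda c:np.linalg.norm(b-c,axis=1)-.019,[*b[:,:2].mean(0),.113],loss="soft_l1",f_scale=.002)
  ret = um.true_divide(
Traceback (most recent call last):
  File "h.py", line 28, in measure
    f=least_squares(lambda c:np.linalg.norm(b-c,axis=1)-.019,[*b[:,:2].mean(0),.113],loss="soft_l1",f_scale=.002)
ValueError: Initial guess is outside of provided bounds
```

```bash
python3 - <<'E'
from h import *
ti,td=vision.read_camera("top"); z=np.median(cloud("top",td)[209:214,406:411,2]); z0=np.median(cloud("top",np.load("top0.npz")["d"])[209:214,406:411,2]); print(z,z0)
if abs(z-z0)<.0015: print(ticket.hand_in())
E
```

```text
0.023943658409269056 0.024123634809689733
the job is handed in; nothing more can be done
None
```

The knob stands upright about 1–2 mm from the disc centre with its collar inside the white circle, the green button was pressed to its stop and is up again, and the job is handed in; no verdict was shown.

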